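# Shut the centrifuge and start the run

### The arm

A 6-joint arm with a two-finger parallel gripper is mounted at the origin on the work surface. World frame = base frame: x ahead of the robot, y to its left, z up, the work surface at z = 0. Lengths are in m, angles in rad, forces in N, time in s.
With the tool pointing down it reaches from about 0.275 to 0.825 m from the base axis. Payload 4.9 kg.
Tool frame: the origin (TCP) lies on the centre line of the jaws, within the pads' length; the fingertips stand bot.finger_overhang ahead of it and the grasp point (between the pads) lies 2 mm behind it (bot.finger_overhang is the distance from the TCP to the fingertips, in m); z points along the fingers, y is the direction in which the jaws open and shut (so a half turn about z gives the same grasp; the last joint's range is limited). The gripper opens to 85 mm and grips with 20 to 120 N. Pads are 22 mm wide; open, the fingers measure 114 mm over their backs; the gripper's body (76 mm by 85 mm) begins 54 mm behind the grasp point. The pads swing forward as they close: fully open they stand 13 mm farther back than shut.
Start: joints at [1.149, 0.326, -0.193, 1.052, 0, 1.437], TCP at [0.156, 0.527, 0.248] pointing down, gripper open.
Joint ranges: [-2.65, 2.65], [-0.97, 1.79], [-1.3, 1.35], [-1.93, 2.1], [-1.47, 1.37], [-3.14, 3.14]. Speed limits (rad/s): [2.57, 2.57, 3.14, 3.14, 3.14, 3.14].

### API

Orientations are given as [roll, pitch, yaw] about the fixed x, y, z axes, in that order (R = Rz(yaw) Ry(pitch) Rx(roll)).
In Python, from bench import bot gives the robot as it stands.
- The arm moves only by the shell command python3 -m inch 'ROWS' [FORCE]. ROWS is JSON, a list of rows, each a list of 3 entries, a list of its own where there are three numbers: the gripper's target within -1 to 1 (fully open at 1, half-way at 0, shut at -1), then the shift along the tool's x, y, z in m, then the turn about the tool's z in rad. A call has 1 to 12 rows; each row is the pose to reach, as a shift and turn from the pose measured when the call began, along the tool's axes at that moment; what a row does not reach only later rows make up. A row lasts 1/10 s, in which the tool goes at most 50 mm and 8.59 degrees, less where a joint would pass 70% of its speed; a pose out of reach is approached as far as the arm can. A call with a gripper value outside its range is refused whole. The fingers move at their own pace and stop on an object; FORCE is the grip in N (left out, the last holds). Time passes only in rows, so rows that repeat a pose let the fingers close. It gives the time, the measured TCP pose, the force and the opening at its end, in the units of the state.
- bot.state(): the state, without advancing time (a new reading comes with each control period).
- bot.get_image(name): name is "scene" or "top" or "wrist"; returns a dict with "pixels" (400x640x3 uint8, red, green, blue), "range_z" (400x640 float32, m along the optical axis (not along the pixel's ray), 0 where there is no reading), "fovy" (degrees; the focal length in pixels is half the picture's height over the tangent of half this angle, whatever the lens; pixels are square), "cx", "cy" (the principal point, pixels), "world_from_camera" (4x4, takes a point from camera to world coordinates). Camera axes: x right, y down, z forward; pixel columns grow to the right and rows downward; lengths in m; the calibration is good to about 2 mm. A picture is of the moment at which its call begins.
- bot.close_job(): hands the job in, once; it reports no verdict.
The state is a dict: "clock": time; "q": joint angles; "joint_velocities": joint speeds; "joint_torque": joint torques, N m; "ee_pos": TCP position; "tcp_rot": TCP orientation; "contact_force": force on the tool from outside, world axes, zero at the start; "ft_torque": the same for the moment, N m; "grip_width": opening from 0.0 (shut) to 1.0 (fully open).
Only numpy, scipy, OpenCV 4.12 (cv2) and the standard library are available. Lean on these libraries where they do the work, as an engineer would, in place of code of your own. Each camera call takes 0.05 s, during which the arm holds its last target. There are 200 camera calls.

### The job

The little bench centrifuge is loaded: with the fingertips, ease its raised blue-grey lid down until it is fully shut, without slamming it, and only then press the green start key lightly until it gives, let it come back up and draw the hand away. Do not press the red, blue or yellow key or touch the loaded rotor, pick nothing up, and leave everything else on the counter as it stands.

Things in the scene. Friction and masses are not known exactly. Their poses are not given: they have to be found in the camera images.
- centrifuge: White bench microcentrifuge, fixed, 250 mm deep (x), 210 wide (y), 131 high with lid shut. Origin: centre of its underside; +x runs from its front (control panel, towards the robot, turned up to 0.3 rad) to its rear (lid hinge), z up. The panel slopes up 20 degrees to the rear, from 81 mm high at x=-125 mm to 110 at x=-45, with a row of four keys and a dark display behind them.
- lid (a joint): Hinge of the blue-grey lid, rad. 0 is fully shut (level), growing as the free front edge rises to the rear; 1.45 is the stop. It starts between 0.75 and 1.15. A stiff friction hinge: the lid stays at whatever angle it is left, and about 3 to 6 N square to it near its free edge moves it; at 0 it lands on a hard stop.
- lid_hinge (a point): On the lid's hinge axis (along the machine's y), mid-width, in the plane of the lid's underside: 107 mm behind the machine's origin, 112 high. Turns with the lid: -x runs to the free edge, z is the outer face's normal. The lid is 152 mm long from the axis, 198 wide, its outer face 19 mm from that plane; a dark lip at the free edge, 70 mm wide, juts 9 mm farther, its top at 10 mm.
- lid_edge (a point): Point on the outer (upper) face of the lid, mid-width, 140 mm from the hinge axis, 12 mm short of the free edge: where to push. Same axes as lid_hinge. With the lid raised this face looks up and to the rear, away from the robot.
- rotor: Dark metal rotor, 120 mm wide, with twelve small tube caps, in the round bowl under the lid; fixed. Origin on its axis 47 mm above the machine's underside; its top is 54 mm above that.
- key_start (a joint): Green start key, travel in m: 0 is up, 0.006 is fully down, moving square to the panel. A spring brings it back; about 1.5 N starts it, 5 N holds it half down (enough), 9 N fully down on a hard stop.
- key_start_top (a point): Centre of the green start key's top face (24 mm across the machine's y, 20 mm up the slope; stands 9 mm above the panel, 3 mm when pressed home). z is the panel's outward normal (up, leaning 20 degrees towards the machine's front), x runs up the slope to the rear. It is the second of four keys from the left (+y), 44 mm apart centre to centre.
- key_stop (a joint): Red stop key (third from the left, next to the green one), travel in m as for the green key; leave alone.
- key_stop_top (a point): Centre of the red key's top face; same size and axes as the green one.
- key_release (a joint): Blue lid-release key (leftmost), travel in m; leave alone.
- key_release_top (a point): Centre of the blue key's top face; same size and axes.
- key_pulse (a joint): Yellow short-spin key (rightmost), travel in m; leave alone.
- key_pulse_top (a point): Centre of the yellow key's top face; same size and axes.
- cup_a: Loose specimen cup with white screw lid and red band, 47 mm wide, 54 high, close by the machine's left side; origin at the centre of its foot. Leave alone.
- cup_b: Loose specimen cup with white screw lid, 47 mm wide, 54 high, by the machine's left side; origin at the centre of its foot. Leave alone.
- cup_c: Loose specimen cup with white screw lid, 47 mm wide, 54 high, out to one side; origin at the centre of its foot. Leave alone.
- syringe: Loose large syringe, 29 mm thick, 162 long along its x, lying by the machine's right side; origin under its barrel, on the counter. Leave alone.
- scalpel: Loose green scalpel with clear guard, 167 mm long along its x, 8 high, lying in front of the machine; origin near its middle, on the counter. Leave alone.
- tube_rack: Loose white rack, 205 x 50 mm, with five green-capped tubes, 117 mm high, long side along its x, out to one side; origin at the centre of its foot. Leave alone.
- wash_bottle: Loose milky bottle, 54 mm wide, about 125 high, out to one side; origin at the centre of its foot. Leave alone.
- specimen_pot: Loose amber pot with red lid, 110 mm wide, 117 high, out to one side; origin at the centre of its foot. Leave alone.

How it is judged:
By the outcome, as a careful person would: the job done as asked, in the order asked, and still so for the second after the job is handed in, with the robot touching nothing.
It also fails if it takes over 45 s, if anything falls off the work surface, if the arm or the gripper's body presses on something with over 40 N, if the wrist force passes 120 N, or if a joint passes its speed limit or range.

## Working session

There is one attempt and no reset: what is moved stays moved. The work goes in short steps, Python scripts to look and compute and a shell command to move; the robot and the scene stay as the last step left them, time stands still between calls to the robot, and variables do not carry over. Pictures are saved under pics/ and viewed, about 8 in all and at most 12, crops included, and the job is handed in when it is done.

```bash
ls; mkdir -p pics; cat > h.py <<'E'
import numpy as np, cv2
from bench import bot
def grab(n,save=None):
    im=bot.get_image(n); 
    if save: cv2.imwrite('pics/'+save,im['pixels'][:,:,::-1])
    return im
def pts(im):
    h,w=im['range_z'].shape; f=h/2/np.tan(np.radians(im['fovy'])/2)
    v,u=np.mgrid[:h,:w]; z=im['range_z']
    p=np.stack([(u-im['cx'])/f*z,(v-im['cy'])/f*z,z],-1)
    T=np.array(im['world_from_camera']); return p@T[:3,:3].T+T[:3,3]
E
python3 - <<'E'
from h import *
s=bot.state(); print(s['clock'],s['ee_pos'],s['tcp_rot'],bot.finger_overhang,s['grip_width'])
a=grab('scene'); b=grab('top')
for n,i in(('s',a),('t',b)): np.savez(n+'.npz',**i)
cv2.imwrite('pics/1.png',np.vstack([a['pixels'],b['pixels']])[:,:,::-1][::1]) 
im=cv2.imread('pics/1.png'); cv2.imwrite('pics/1.png',cv2.resize(im,(480,600)))
cv2.imwrite('pics/scene.png',a['pixels'][:,:,::-1]);cv2.imwrite('pics/top.png',b['pixels'][:,:,::-1])
print(np.round(a['world_from_camera'],2),np.round(b['world_from_camera'],2))
E
```

```text
pics
0.0 [0.15584776 0.52686571 0.24750227] [-3.13985477e+00 -2.09662556e-04  2.85386466e+00] 0.017 0.9977545488196502
[[ 0.58  0.65 -0.48  1.2 ]
 [ 0.81 -0.48  0.33 -0.43]
 [-0.01 -0.59 -0.81  1.19]
 [ 0.    0.    0.    1.  ]] [[-0.03 -1.    0.07  0.46]
 [-1.    0.03 -0.01  0.01]
 [ 0.01 -0.07 -1.    1.14]
 [ 0.    0.    0.    1.  ]]
```

View pics/scene.png

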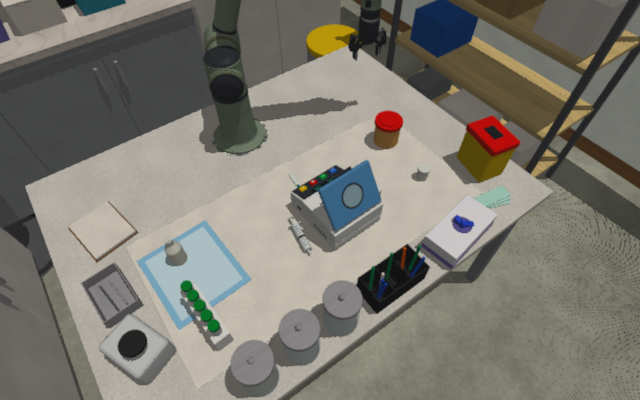

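View pics/top.png

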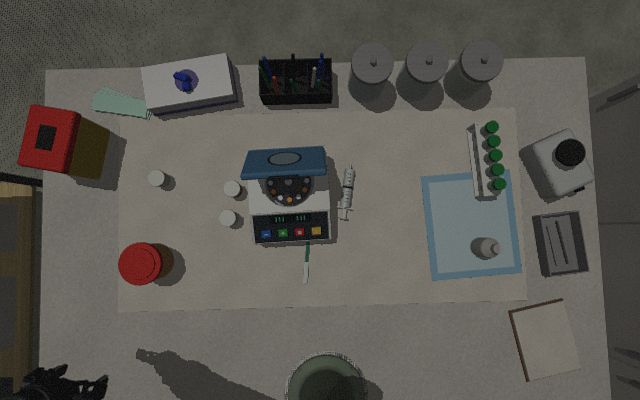

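Scene view: the machine stands mid-counter with its lid raised (blue face at about 350,195). In the top view the keys are blue (265,234), green (283,233), red (299,232) and yellow (316,231). Lid spans about 243–327 × 148–177.

```bash
cat > m.py <<'E'
from h import *
def keys(im,c,box):
    P=pts(im); hsv=cv2.cvtColor(im['pixels'],cv2.COLOR_RGB2HSV).astype(int)
    x0,x1,y0,y1=box; out={}
    for n,(lo,hi) in c.items():
        H=hsv[...,0]; m=((H>=lo)&(H<=hi)) if lo<hi else ((H>=lo)|(H<=hi))
        m&=(hsv[...,1]>110)&(hsv[...,2]>70)
        k=np.zeros_like(m);k[y0:y1,x0:x1]=1;m&=k
        nc,l,st,ce=cv2.connectedComponentsWithStats(m.astype(np.uint8))
        i=1+np.argmax(st[1:,4]); out[n]=(np.median(P[l==i],0),ce[i],st[i,4])
    return out
E
python3 - <<'E'
from m import *
C=dict(blue=(100,125),green=(45,85),red=(170,8),yellow=(15,35))
b=dict(np.load('t.npz'));a=dict(np.load('s.npz'))
for im,box in((b,(250,330,224,242)),(a,(292,345,165,195))):
    for n,v in keys(im,C,box).items(): print(n,np.round(v[0],4),v[1].round(1),v[2])
    print()
P=pts(a);hsv=cv2.cvtColor(a['pixels'],cv2.COLOR_RGB2HSV)
m=(hsv[...,0]>95)&(hsv[...,0]<118)&(hsv[...,1]>80); k=np.zeros_like(m);k[160:230,318:385]=1;m&=k
p=P[cv2.erode(m.astype(np.uint8),np.ones((5,5)))>0]
for _ in range(3):
    c=p.mean(0);n=np.linalg.svd(p-c)[2][2]; n*=np.sign(n[2]); p=p[abs((p-c)@n)<.004]
print(len(p),c,n,'angle',np.arccos(n[2]),'yaw',np.arctan2(n[1],n[0]), p.min(0),p.max(0))
E
```

```text
blue [0.4505 0.1459 0.1009] [265.8 233.7] 52
green [0.452  0.1014 0.1008] [282.5 232.4] 48
red [0.4539 0.0594 0.1003] [299.1 231.1] 52
yellow [0.4549 0.0161 0.1002] [315.8 230.2] 64

blue [0.5987 0.0406 0.2374] [333.5 186.5] 360
green [0.4555 0.1032 0.101 ] [322.7 175.8] 36
red [0.4583 0.0579 0.1002] [313.1 182.2] 38
yellow [0.4592 0.0143 0.1002] [302.8 188.1] 42

87 [0.62602333 0.07795553 0.19294782] [0.96701016 0.13730695 0.21456503] angle 1.354549860288047 yaw 0.14104834630810278 [ 0.60631134 -0.00683658  0.16731721] [0.64437686 0.17040024 0.22512295]
```

```bash
python3 - <<'E'
from m import *
for f in 'st':
    a=dict(np.load(f+'.npz'));P=pts(a)
    yaw=0.034; c,s=np.cos(yaw),np.sin(yaw)
    R=np.array([[c,-s,0],[s,c,0],[0,0,1]])
    # keys centre mid at x_m: panel mid. key row centre
    K=np.array([.4540,.0807,.1006])
    Q=(P-K)@R   # machine axes, rel. key row centre
    m=(Q[...,0]>0)&(Q[...,0]<.3)&(abs(Q[...,1])<.11)&(P[...,2]>.14)&(P[...,2]<.35)
    print(f,m.sum())
    q=Q[m]
    # profile by height: min/max x
    for z in np.arange(.14,.33,.015):
        k=(P[m][:,2]>z)&(P[m][:,2]<z+.015)
        if k.any(): print(round(z,3),k.sum(),np.round(np.percentile(q[k,0],[5,50,95]),4),np.round([q[k,1].min(),q[k,1].max()],3))
E
```

```text
s 2345
0.14 277 [0.1952 0.2011 0.2069] [-0.099  0.099]
0.155 282 [0.1853 0.1917 0.1976] [-0.099  0.096]
0.17 287 [0.1756 0.1822 0.1882] [-0.098  0.097]
0.185 303 [0.1655 0.1725 0.1787] [-0.099  0.099]
0.2 298 [0.1564 0.1627 0.1685] [-0.099  0.098]
0.215 313 [0.1459 0.1523 0.1581] [-0.099  0.098]
0.23 344 [0.1256 0.1421 0.1481] [-0.098  0.1  ]
0.245 241 [0.1196 0.1308 0.1394] [-0.098  0.094]
t 2310
0.14 195 [0.1986 0.2029 0.2075] [-0.098  0.097]
0.155 208 [0.1885 0.193  0.1976] [-0.098  0.097]
0.17 215 [0.1789 0.1836 0.1883] [-0.099  0.096]
0.185 232 [0.1694 0.174  0.1786] [-0.099  0.097]
0.2 251 [0.1592 0.1642 0.1686] [-0.098  0.096]
0.215 261 [0.1493 0.154  0.1587] [-0.099  0.096]
0.23 477 [0.1245 0.1404 0.1484] [-0.099  0.098]
0.245 471 [0.1194 0.1316 0.1385] [-0.098  0.096]
```

```bash
cat >> h.py <<'E'
from scipy.spatial.transform import Rotation as Ro
YAW=0.034; K=np.array([.4540,.0807,0.])   # key-row centre; machine axes relative to it
RM=Ro.from_euler('z',YAW).as_matrix()
def plan(targets):
    """targets: machine-frame (x,y,z) of the TCP -> tool-axis shifts; and turn"""
    s=bot.state(); R=Ro.from_euler('xyz',s['tcp_rot']).as_matrix()
    here=(s['ee_pos']-K)@RM
    print('t',round(s['clock'],2),'here',here.round(4),'F',np.round(s['contact_force'],2),'grip',round(s['grip_width'],3))
    xd=-RM[:,0]; l=R.T@xd; print('turn',round(np.arctan2(l[1],l[0]),3))
    for t in targets: print(t,'->',np.round(R.T@(RM@np.array(t)+K-s['ee_pos']),4))
E
python3 -c "
from h import *
plan([(.163,0,.34)])"
```

```text
t 0.1 here [-0.2828  0.4561  0.2476] F [-0.12 -0.82  0.7 ] grip 1.003
turn -0.322
(0.163, 0, 0.34) -> [-0.5671 -0.2918 -0.0921]
```

```bash
python3 -m inch '[[-1,[-0.1,-0.05,-0.092],-0.1],[-1,[-0.567,-0.292,-0.092],-0.322],[-1,[-0.567,-0.292,-0.092],-0.322],[-1,[-0.567,-0.292,-0.092],-0.322],[-1,[-0.567,-0.292,-0.092],-0.322],[-1,[-0.567,-0.292,-0.092],-0.322],[-1,[-0.567,-0.292,-0.092],-0.322],[-1,[-0.567,-0.292,-0.092],-0.322],[-1,[-0.567,-0.292,-0.092],-0.322],[-1,[-0.567,-0.292,-0.092],-0.322],[-1,[-0.567,-0.292,-0.092],-0.322],[-1,[-0.567,-0.292,-0.092],-0.322]]' 30 | tail -c 600; python3 -c "
from h import *
plan([(.163,0,.34)])"
```

```text
clock: 1.3
ee_pos: [0.5769, 0.1236, 0.3341]
tcp_rot: [-3.14, -0.001, -3.108]
contact_force: [-0.0, 1.1, 0.1]
grip_width: -0.005
t 1.3 here [0.1243 0.0387 0.3341] F [-0.03  1.14  0.08] grip -0.005
turn -0.0
(0.163, 0, 0.34) -> [-0.0387 -0.0387 -0.0059]
```

```bash
python3 -m inch '[[-1,[-0.02,-0.02,-0.003],0],[-1,[-0.039,-0.039,-0.006],0],[-1,[-0.039,-0.039,-0.006],0],[-1,[-0.039,-0.039,-0.006],0]]' ; python3 - <<'E'
from h import *
plan([(.163,0,.30)])
w=grab('wrist'); s=grab('scene'); np.savez('w.npz',**w)
c=cv2.resize(s['pixels'][80:240,250:410],(480,480))
cv2.imwrite('pics/2.png',np.hstack([cv2.resize(w['pixels'],(320,200)),np.zeros((200,0,3),np.uint8)])[:,:,::-1])
o=np.zeros((480,800,3),np.uint8);o[:,:480]=c;o[:200,480:]=cv2.resize(w['pixels'],(320,200));cv2.imwrite('pics/2.png',o[:,:,::-1])
# tip height & extent from scene depth
P=pts(s);q=(P-K)@RM
m=(abs(q[...,0]-.165)<.04)&(abs(q[...,1])<.05)&(q[...,2]>.27)&(q[...,2]<.34)
v=q[m];print(len(v),v.min(0),v.max(0))
b=v[v[:,2]<v[:,2].min()+.02];print(b.min(0),b.max(0))
# lid face in wrist view
P=pts(w);q=(P-K)@RM
m=(q[...,0]>.0)&(q[...,0]<.26)&(abs(q[...,1])<.09)&(q[...,2]>.12)&(q[...,2]<.27)
v=q[m]; print(m.sum(), np.round(np.percentile(v,[1,50,99],axis=0),4) if m.sum() else '')
E
```

```text
clock: 1.7
ee_pos: [0.617, 0.0856, 0.3392]
tcp_rot: [-3.141, -0.003, -3.109]
contact_force: [-0.3, 0.0, 0.2]
grip_width: -0.0
t 1.7 here [ 0.1631 -0.0007  0.3392] F [-0.26  0.01  0.2 ] grip -0.0
turn -0.001
(0.163, 0, 0.3) -> [-0.      0.0007  0.0392]
26 [ 0.15419397 -0.01169042  0.3227996 ] [0.17348834 0.01366397 0.33996278]
[ 0.15419397 -0.01169042  0.3227996 ] [0.17348834 0.01366397 0.33996278]
16376 [[ 0.1181 -0.0881  0.1298]
 [ 0.1453 -0.0003  0.2334]
 [ 0.2127  0.0881  0.2502]]
```

View pics/2.png

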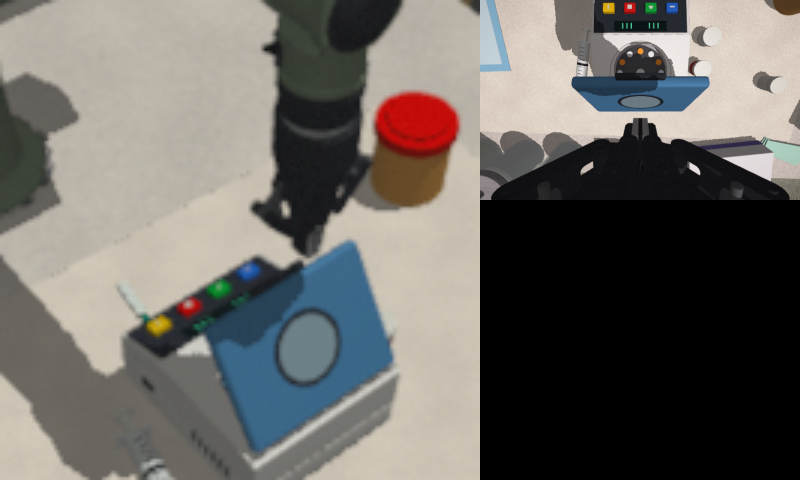

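The crop shows the shut fingertips (308,245) just above and behind the lid's free edge; tips at z≈0.322, matching the 17 mm overhang. Next I'll work out the arc for the descent.

```bash
cat >> h.py <<'E'
def arc(ths,s=.133,dz=0):
    return [(round(.205-s*np.cos(t)+.019*np.sin(t)+.011,4),0,round(.112+s*np.sin(t)+.019*np.cos(t)+.017+dz,4)) for t in ths]
E
python3 -c "
from h import *
plan([(.1595,0,.275),(.1595,0,.262)]+arc([1.0,.95,.9,.85,.8,.75,.7,.65]))
from m import keys
w=dict(np.load('w.npz')); C=dict(blue=(100,125),green=(45,85),red=(170,8),yellow=(15,35))
for n,v in keys(w,C,(220,410,0,30)).items(): print(n,((v[0]-K)@RM).round(4),v[1:])
"
```

```text
t 1.8 here [0.1625 0.0004 0.3397] F [-1.47 -0.91 -0.45] grip -0.001
turn 0.001
(0.1595, 0, 0.275) -> [ 0.0028 -0.0003  0.0648]
(0.1595, 0, 0.262) -> [ 0.0028 -0.0003  0.0778]
(np.float64(0.1601), 0, np.float64(0.2512)) -> [ 0.0022 -0.0003  0.0886]
(np.float64(0.1541), 0, np.float64(0.2482)) -> [ 0.0082 -0.0003  0.0916]
(np.float64(0.1482), 0, np.float64(0.245)) -> [ 0.0141 -0.0003  0.0948]
(np.float64(0.1425), 0, np.float64(0.2415)) -> [ 0.0198 -0.0003  0.0983]
(np.float64(0.137), 0, np.float64(0.2376)) -> [ 0.0253 -0.0003  0.1022]
(np.float64(0.1316), 0, np.float64(0.2336)) -> [ 0.0306 -0.0003  0.1062]
(np.float64(0.1265), 0, np.float64(0.2292)) -> [ 0.0357 -0.0003  0.1106]
(np.float64(0.1216), 0, np.float64(0.2246)) -> [ 0.0406 -0.0003  0.1152]
blue [0.0002 0.0639 0.0983] (array([383.36327345,  16.20558882]), np.int32(501))
green [0.0004 0.0203 0.0982] (array([341.34177215,  16.23206751]), np.int32(474))
red [ 0.0008 -0.0234  0.0983] (array([299.0744921 ,  16.53047404]), np.int32(443))
yellow [-0.0008 -0.0668  0.0983] (array([257.10634328,  16.11380597]), np.int32(536))
```

```bash
python3 -m inch '[[-1,[0.003,0,0.035],0],[-1,[0.003,0,0.065],0],[-1,[0.003,0,0.078],0],[-1,[0.002,0,0.084],0],[-1,[0.002,0,0.088],0],[-1,[0.008,0,0.092],0],[-1,[0.014,0,0.095],0],[-1,[0.020,0,0.099],0]]'; python3 -c "
from h import *
plan(arc([.8,.75,.7,.65,.6,.55,.5,.45,.4,.35,.3,.25]))"
```

```text
clock: 2.6
ee_pos: [0.5966, 0.0859, 0.2419]
tcp_rot: [-3.141, 0.0, -3.107]
contact_force: [0.6, 0.0, 3.0]
grip_width: 0.003
t 2.6 here [0.1427 0.0004 0.2419] F [0.57 0.04 2.98] grip 0.003
turn 0.001
(np.float64(0.137), 0, np.float64(0.2376)) -> [ 0.0057 -0.0004  0.0043]
(np.float64(0.1316), 0, np.float64(0.2336)) -> [ 0.0111 -0.0004  0.0083]
(np.float64(0.1265), 0, np.float64(0.2292)) -> [ 0.0162 -0.0004  0.0127]
(np.float64(0.1216), 0, np.float64(0.2246)) -> [ 0.0211 -0.0004  0.0173]
(np.float64(0.117), 0, np.float64(0.2198)) -> [ 0.0257 -0.0004  0.0221]
(np.float64(0.1125), 0, np.float64(0.2147)) -> [ 0.0302 -0.0004  0.0272]
(np.float64(0.1084), 0, np.float64(0.2094)) -> [ 0.0343 -0.0004  0.0325]
(np.float64(0.1045), 0, np.float64(0.204)) -> [ 0.0382 -0.0003  0.0379]
(np.float64(0.1009), 0, np.float64(0.1983)) -> [ 0.0418 -0.0003  0.0436]
(np.float64(0.0976), 0, np.float64(0.1925)) -> [ 0.0451 -0.0003  0.0494]
(np.float64(0.0946), 0, np.float64(0.1865)) -> [ 0.0481 -0.0003  0.0554]
(np.float64(0.0918), 0, np.float64(0.1803)) -> [ 0.051  -0.0003  0.0616]
```

```bash
python3 -m inch '[[-1,[0.006,0,0.004],0],[-1,[0.011,0,0.008],0],[-1,[0.016,0,0.013],0],[-1,[0.021,0,0.017],0],[-1,[0.026,0,0.022],0],[-1,[0.030,0,0.027],0],[-1,[0.034,0,0.032],0],[-1,[0.038,0,0.038],0],[-1,[0.042,0,0.044],0]]'; python3 - <<'E'
from h import *
s=grab('scene');P=pts(s);q=(P-K)@RM
m=(q[...,0]>.12)&(q[...,0]<.2)&(abs(q[...,1])<.09)&(q[...,2]>.14)&(q[...,2]<.25)
v=q[m];p=np.polyfit(v[:,0],v[:,2],1);print(len(v),'lid angle',np.arctan(-p[0]))
o=cv2.resize(s['pixels'][80:240,250:410],(480,480));cv2.imwrite('pics/3.png',o[:,:,::-1])
plan(arc([.4,.35,.3,.25,.2,.17,.14,.11,.09,.07,.05,.03,.01,0]))
E
```

```text
clock: 3.5
ee_pos: [0.5542, 0.0844, 0.1973]
tcp_rot: [-3.141, -0.0, -3.107]
contact_force: [0.8, -1.0, 1.4]
grip_width: -0.001
1149 lid angle 0.39678398944828475
t 3.55 here [0.0992 0.0004 0.1962] F [ 0.45 -0.23  0.06] grip -0.003
turn 0.001
(np.float64(0.1009), 0, np.float64(0.1983)) -> [-0.0017 -0.0004 -0.0021]
(np.float64(0.0976), 0, np.float64(0.1925)) -> [ 0.0016 -0.0004  0.0037]
(np.float64(0.0946), 0, np.float64(0.1865)) -> [ 0.0046 -0.0004  0.0097]
(np.float64(0.0918), 0, np.float64(0.1803)) -> [ 0.0074 -0.0004  0.0159]
(np.float64(0.0894), 0, np.float64(0.174)) -> [ 0.0098 -0.0004  0.0222]
(np.float64(0.0881), 0, np.float64(0.1702)) -> [ 0.0111 -0.0004  0.026 ]
(np.float64(0.087), 0, np.float64(0.1664)) -> [ 0.0121 -0.0004  0.0298]
(np.float64(0.0859), 0, np.float64(0.1625)) -> [ 0.0132 -0.0004  0.0337]
(np.float64(0.0852), 0, np.float64(0.1599)) -> [ 0.0139 -0.0004  0.0363]
(np.float64(0.0847), 0, np.float64(0.1573)) -> [ 0.0144 -0.0004  0.0389]
(np.float64(0.0841), 0, np.float64(0.1546)) -> [ 0.015  -0.0004  0.0416]
(np.float64(0.0836), 0, np.float64(0.152)) -> [ 0.0155 -0.0004  0.0442]
(np.float64(0.0832), 0, np.float64(0.1493)) -> [ 0.0159 -0.0004  0.0469]
(np.float64(0.083), 0, np.float64(0.148)) -> [ 0.0161 -0.0004  0.0482]
```

View pics/3.png

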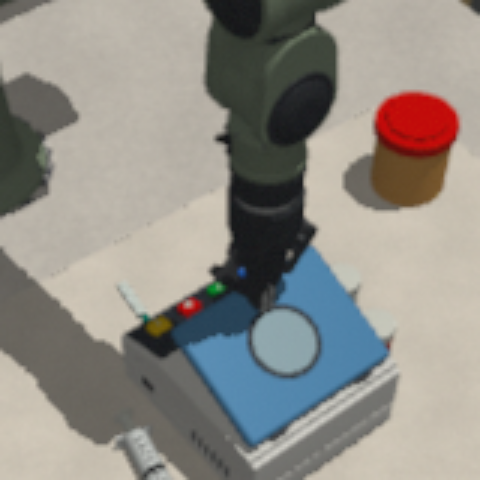

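The lid is now at about 0.40 rad and following the fingertips (275,295). I'll continue, slower.

```bash
python3 -m inch '[[-1,[0.002,0,0.004],0],[-1,[0.004,0,0.008],0],[-1,[0.006,0,0.012],0],[-1,[0.007,0,0.016],0],[-1,[0.009,0,0.020],0],[-1,[0.010,0,0.023],0],[-1,[0.011,0,0.026],0],[-1,[0.012,0,0.029],0],[-1,[0.013,0,0.032],0],[-1,[0.0135,0,0.034],0],[-1,[0.014,0,0.036],0],[-1,[0.014,0,0.038],0]]'; python3 -c "
from h import *
plan(arc([.07,.05,.03,.01,0]))"
```

```text
clock: 4.75
ee_pos: [0.5388, 0.084, 0.158]
tcp_rot: [-3.141, -0.002, -3.107]
contact_force: [-0.6, -0.5, 1.0]
grip_width: 0.003
t 4.75 here [0.0848 0.0004 0.158 ] F [-0.59 -0.52  1.  ] grip 0.003
turn 0.001
(np.float64(0.0847), 0, np.float64(0.1573)) -> [ 0.0001 -0.0004  0.0007]
(np.float64(0.0841), 0, np.float64(0.1546)) -> [ 0.0007 -0.0004  0.0034]
(np.float64(0.0836), 0, np.float64(0.152)) -> [ 0.0012 -0.0004  0.006 ]
(np.float64(0.0832), 0, np.float64(0.1493)) -> [ 0.0016 -0.0004  0.0087]
(np.float64(0.083), 0, np.float64(0.148)) -> [ 0.0018 -0.0004  0.01  ]
```

```bash
python3 -m inch '[[-1,[0,0,0.001],0],[-1,[0.001,0,0.002],0],[-1,[0.001,0,0.003],0],[-1,[0.001,0,0.004],0],[-1,[0.001,0,0.005],0],[-1,[0.001,0,0.006],0],[-1,[0.001,0,0.007],0],[-1,[0.001,0,0.008],0],[-1,[0.001,0,0.009],0],[-1,[0.001,0,0.0095],0]]';  python3 -m inch '[[-1,[0,0,0.001],0],[-1,[0,0,0.001],0]]'
```

```text
clock: 5.75
ee_pos: [0.5376, 0.0839, 0.1483]
tcp_rot: [-3.141, -0.003, -3.107]
contact_force: [-1.0, -0.3, 2.0]
grip_width: 0.003
clock: 5.95
ee_pos: [0.5376, 0.0839, 0.148]
tcp_rot: [-3.141, -0.002, -3.107]
contact_force: [-3.4, -1.2, 5.9]
grip_width: 0.001
```

```bash
python3 -m inch '[[-1,[0,0,0.0015],0],[-1,[0,0,0.002],0],[-1,[0,0,0.002],0]]';python3 -m inch '[[-1,[0,0,0.0025],0],[-1,[0,0,0.0025],0],[-1,[0,0,0.0025],0]]'
```

```text
clock: 6.25
ee_pos: [0.5376, 0.0839, 0.1479]
tcp_rot: [-3.141, -0.001, -3.107]
contact_force: [-6.1, -0.4, 16.7]
grip_width: 0.003
clock: 6.55
ee_pos: [0.5376, 0.0839, 0.1479]
tcp_rot: [-3.14, 0.0, -3.106]
contact_force: [-7.8, -0.3, 20.9]
grip_width: -0.001
```

The hand no longer moves while the force rises to 21 N, so the lid is on its stop. I'll lift and verify.

```bash
python3 -m inch '[[-1,[0,0,-0.005],0],[-1,[0,0,-0.03],0],[-1,[0,0,-0.06],0],[-1,[0.04,0,-0.08],0],[-1,[0.09,0.02,-0.08],0],[-1,[0.09,0.02,-0.08],0],[-1,[0.09,0.02,-0.08],0]]'; python3 - <<'E'
from h import *
from m import keys
s=grab('scene');w=grab('wrist');t=grab('top')
for n,im in(('scene',s),('top',t),('wrist',w)):
    q=(pts(im)-K)@RM
    m=(q[...,0]>.07)&(q[...,0]<.2)&(abs(q[...,1])<.09)&(q[...,2]>.12)&(q[...,2]<.15)
    v=q[m]
    if len(v)>50:
        p=np.polyfit(v[:,0],v[:,2],1);print(n,len(v),'slope',p[0],'z at free edge',np.polyval(p,.06),'hinge',np.polyval(p,.2))
C=dict(blue=(100,125),green=(45,85),red=(170,8),yellow=(15,35))
for im,box in((s,(292,345,160,195)),(t,(250,330,224,242)),):
  try:
    for n,v in keys(im,C,box).items(): print(n,((v[0]-K)@RM).round(4),v[1:])
  except Exception as e: print(e)
o=np.zeros((600,640,3),np.uint8);o[:400]=w['pixels'];o[400:,:200]=cv2.resize(s['pixels'][120:250,270:400],(200,200));o[400:,220:420]=cv2.resize(t['pixels'][140:250,235:345],(200,200));cv2.imwrite('pics/4.png',o[:,:,::-1])
np.savez('w.npz',**w)
plan([(0,.02,.15)])
E
```

```text
clock: 7.25
ee_pos: [0.4463, 0.1012, 0.2282]
tcp_rot: [-3.14, 0.001, -3.105]
contact_force: [1.8, 0.6, -0.8]
grip_width: 0.003
scene 1755 slope -0.0036035139484668177 z at free edge 0.1324133088588803 hinge 0.13190881690609496
top 3395 slope -0.0023084960816301394 z at free edge 0.13139710414655006 hinge 0.13107391469512186
wrist 591 slope 0.00025647509168637544 z at free edge 0.12989101900173908 hinge 0.1299269255145752
blue [0.0697 0.0015 0.1318] (array([330.31875 , 185.659375]), np.int32(320))
green [0.0004 0.0227 0.1   ] (array([322.72222222, 175.83333333]), np.int32(36))
red [ 0.0037 -0.0241  0.0987] (array([312.95 , 182.125]), np.int32(40))
yellow [ 0.0019 -0.0661  0.1005] (array([302.74418605, 188.        ]), np.int32(43))
attempt to get argmax of an empty sequence
t 7.4 here [-0.0048  0.0202  0.2281] F [ 0.13 -0.47  1.14] grip -0.0
turn 0.001
(0, 0.02, 0.15) -> [-0.0047 -0.0001  0.0781]
```

View pics/4.png

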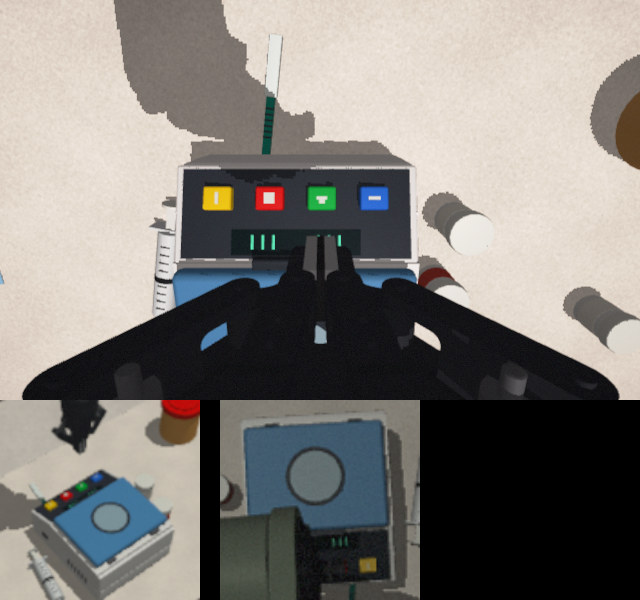

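The lid face is level in all three views (under 0.004 rad, z≈0.131). In the wrist picture the green key is at (322,197), in line with the fingertips at column 321; red is at (270,197) and blue at (374,197).

```bash
python3 - <<'E'
from m import *
w=dict(np.load('w.npz')); C=dict(blue=(100,125),green=(45,85),red=(170,8),yellow=(15,35))
k=keys(w,C,(190,400,180,215))
for n,v in k.items(): print(n,((v[0]-K)@RM).round(4),v[1:])
g=(k['green'][0]-K)@RM
plan([(g[0]-.006,g[1],z) for z in(.135,.125,.12,.115)])
E
```

```text
blue [-0.0031  0.0636  0.0981] (array([373.4643377 , 198.05385735]), np.int32(687))
green [-0.0036  0.0201  0.098 ] (array([321.22870662, 197.98107256]), np.int32(634))
red [-0.0031 -0.0228  0.098 ] (array([269.54605263, 198.13157895]), np.int32(608))
yellow [-0.003  -0.0657  0.0981] (array([217.72517007, 198.08435374]), np.int32(735))
t 7.4 here [-0.0048  0.0202  0.2281] F [ 0.13 -0.47  1.14] grip -0.0
turn 0.001
(np.float64(-0.009584391196144106), np.float64(0.020125551803200244), 0.135) -> [0.0049 0.0001 0.0931]
(np.float64(-0.009584391196144106), np.float64(0.020125551803200244), 0.125) -> [4.900e-03 1.000e-04 1.031e-01]
(np.float64(-0.009584391196144106), np.float64(0.020125551803200244), 0.12) -> [4.900e-03 1.000e-04 1.081e-01]
(np.float64(-0.009584391196144106), np.float64(0.020125551803200244), 0.115) -> [4.900e-03 1.000e-04 1.131e-01]
```

```bash
python3 -m inch '[[-1,[0.003,0,0.04],0],[-1,[0.003,0,0.07],0],[-1,[0.003,0,0.09],0],[-1,[0.003,0,0.098],0],[-1,[0.003,0,0.103],0],[-1,[0.003,0,0.103],0],[-1,[0.003,0,0.103],0]]'; python3 -m inch '[[-1,[0,0,0.001],0],[-1,[0,0,0.002],0],[-1,[0,0,0.003],0],[-1,[0,0,0.004],0],[-1,[0,0,0.005],0],[-1,[0,0,0.005],0]]'
```

```text
clock: 8.1
ee_pos: [0.4466, 0.1005, 0.1258]
tcp_rot: [-3.14, 0.003, -3.107]
contact_force: [-0.5, -0.3, 0.3]
grip_width: 0.001
clock: 8.7
ee_pos: [0.4465, 0.1005, 0.1206]
tcp_rot: [-3.14, 0.003, -3.107]
contact_force: [0.1, 0.2, -0.3]
grip_width: -0.0
```

```bash
python3 -m inch '[[-1,[0,0,0.001],0],[-1,[0,0,0.002],0],[-1,[0,0,0.002],0]]'; python3 -m inch '[[-1,[0,0,0.001],0],[-1,[0,0,0.001],0]]';python3 -m inch '[[-1,[0,0,0.001],0],[-1,[0,0,0.001],0]]'
```

```text
clock: 9.0
ee_pos: [0.4465, 0.1005, 0.1186]
tcp_rot: [-3.14, 0.003, -3.107]
contact_force: [-0.1, 0.1, 0.8]
grip_width: 0.002
clock: 9.2
ee_pos: [0.4468, 0.1005, 0.1177]
tcp_rot: [-3.14, 0.003, -3.107]
contact_force: [1.0, -0.4, 2.9]
grip_width: -0.001
clock: 9.4
ee_pos: [0.447, 0.1005, 0.1169]
tcp_rot: [-3.14, 0.004, -3.107]
contact_force: [0.4, -0.1, 3.1]
grip_width: 0.006
```

```bash
python3 -m inch '[[-1,[0,0,0.001],0],[-1,[0,0,0.001],0]]'; python3 -m inch '[[-1,[0,0,0.001],0],[-1,[0,0,0.001],0]]'; python3 -m inch '[[-1,[0,0,0.001],0],[-1,[0,0,0.001],0]]'
```

```text
clock: 9.6
ee_pos: [0.4473, 0.1005, 0.116]
tcp_rot: [-3.14, 0.005, -3.107]
contact_force: [-0.6, -0.3, 3.9]
grip_width: 0.002
clock: 9.8
ee_pos: [0.4476, 0.1005, 0.1152]
tcp_rot: [-3.14, 0.005, -3.107]
contact_force: [0.1, -1.5, 5.5]
grip_width: -0.001
clock: 10.0
ee_pos: [0.4479, 0.1005, 0.1144]
tcp_rot: [-3.14, 0.006, -3.107]
contact_force: [-0.8, -0.6, 6.5]
grip_width: 0.002
```

```bash
python3 -m inch '[[-1,[0,0,0.0007],0],[-1,[0,0,0.0007],0]]'; python3 -m inch '[[-1,[0,0,-0.003],0],[-1,[0,0,-0.008],0],[-1,[0,0,-0.02],0],[-1,[0,0,-0.05],0],[-1,[0,0,-0.1],0],[-1,[0.03,0,-0.14],0],[-1,[0.08,0,-0.16],0],[-1,[0.08,0.08,-0.16],0],[-1,[0.08,0.13,-0.16],0],[-1,[0.08,0.13,-0.16],0],[-1,[0.08,0.13,-0.16],0]]'; python3 - <<'E'
from m import *
s=grab('scene');t=grab('top');w=grab('wrist')
C=dict(blue=(100,125),green=(45,85),red=(170,8),yellow=(15,35))
for n,im,box in(('s',s,(292,345,160,195)),('t',t,(250,330,224,242))):
  q=(pts(im)-K)@RM
  m=(q[...,0]>.07)&(q[...,0]<.2)&(abs(q[...,1])<.09)&(q[...,2]>.12)&(q[...,2]<.15)
  print(n,m.sum(),'lid slope',np.polyfit(q[m][:,0],q[m][:,2],1)[0])
  try:
    for c,v in keys(im,C,box).items(): print(c,((v[0]-K)@RM).round(4),v[1].round(1))
  except Exception as e: print(e)
o=np.zeros((600,640,3),np.uint8);o[:300,:480]=cv2.resize(t['pixels'],(480,300));o[300:,:480]=cv2.resize(s['pixels'],(480,300));cv2.imwrite('pics/5.png',o[:,:480,::-1])
plan([])
E
```

```text
clock: 10.2
ee_pos: [0.4481, 0.1005, 0.1139]
tcp_rot: [-3.14, 0.006, -3.107]
contact_force: [-1.1, 0.7, 7.2]
grip_width: -0.0
clock: 11.3
ee_pos: [0.3623, 0.2307, 0.2734]
tcp_rot: [3.141, 0.007, -3.102]
contact_force: [0.6, -1.0, 0.7]
grip_width: 0.004
s 1758 lid slope -0.003344489702115835
blue [0.0701 0.0006 0.1322] [330.3 185.7]
green [0.0025 0.0224 0.1001] [322.7 175.8]
red [ 0.0032 -0.0219  0.0994] [313.1 182.2]
yellow [ 0.0017 -0.066   0.1006] [302.8 188.1]
t 3530 lid slope -0.001488265746208838
blue [-0.0013  0.0649  0.0997] [265.9 233.6]
green [-0.0013  0.0209  0.0995] [282.6 232.5]
red [-0.0009 -0.0214  0.1004] [299.  231.1]
yellow [-0.0014 -0.0657  0.0994] [315.9 230.3]
t 11.45 here [-0.0867  0.1498  0.273 ] F [ 0.07 -0.33 -0.74] grip -0.0
turn 0.001
```

View pics/5.png

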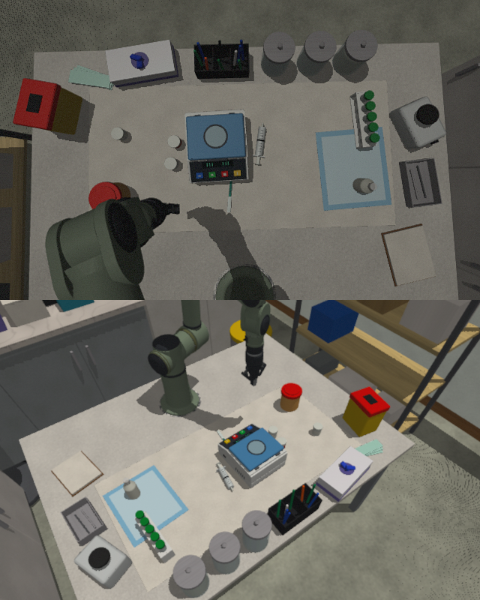

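The lid is shut, all four keys are up, and the loose objects are where they were. The hand is clear at (255,370) in the lower picture, so I'm handing in.

```bash
python3 -c "
from bench import bot
print(bot.close_job())"
```

```text
the job is handed in; nothing more can be done
None
```

I shut the centrifuge lid, pressed the green start key, and handed the job in after about 11.5 s on the robot's clock. The hand-in gave no verdict.

- **Lid:** With shut fingertips I eased it down from about 0.99 rad along its arc, at about 10 mm/s for the last 10 mm. It met its stop softly, and a steady 21 N moved it no further. Depth images afterwards showed the lid face level to within 0.004 rad.
- **Green key:** Only then did I press it, about 4.5 mm down at 7 N, which is past half way and short of its hard stop. I let it come back up and drew the hand away.
- **Last checks:** All four key tops were level at about 0.100 m in the top view, the lid was still shut, and there was no contact force beyond sensor noise. By eye, the cups, syringe, scalpel and the rest stood as before; I did not measure their positions.
- **Disagreements:** My first lid-plane fit gave 1.35 rad from a poor mask. I dropped it for the depth profiles, where two cameras agreed on 0.99. The cameras differed by up to about 7 mm on the key row's position along the slope (scene camera furthest out) and by about 2 mm on its height. The press still landed on the green key, as the spring force building up with travel showed.

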